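Hold the blue stone's cell in the viewer's light

TASK

Pick up the glass cell with the blue cap (the blue stone is inside it) from the wooden stand, with a light grip (about 20 N a finger, never over 30) on its two white frosted faces only; the fingers must not touch its clear faces, and a hard squeeze would crack it. Hold it upright in the stone viewer, so that the light beam goes squarely in through one clear face, through the stone and out of the other, about half-way between the lamp and the viewing tube and touching neither. Finish while still holding it there, still, in the air, and leave the two other cells, the viewer and everything else on the bench undisturbed.

Things in the scene. Friction and masses are not known exactly. Their poses are not given: they have to be found in the camera images.
- blue_stone (a point): the blue stone, at the centre of the cell to be held: an upright glass block 28 x 28 x 60 mm with a blue cap (18 mm square, 5 mm high) on top. This point is half-way up the glass, 30 mm above its underside. x goes through the two clear faces (the light path, either way round), y through the two white frosted faces, z up. It stands loose, turned any way about the vertical
- blue: the same cell as a body (about 0.1 kg); origin at the centre of its underside, axes as above. Frosted faces: 22 mm wide, 60 mm high, 28 mm apart over their outsides. The push of both fingers added must stay below 75 N: grip with about 20 N, at most 30 N, a finger
- blue_clear: the two clear faces of the blue-capped cell, 22 mm wide and 60 mm high, 28 mm apart over their outsides along the cell's x axis; not to be touched. Origin and axes as for the cell
- amber_stone (a point): the centre of a like cell with an orange cap and an amber stone, 30 mm above its underside; stays where it is
- green_stone (a point): the centre of a like cell with a green cap and a green stone, 30 mm above its underside; stays where it is
- stand: fixed dark wooden stand, 90 mm (its x) by 300 mm (its y) and 18 mm high, with three brown leather spots in a row on its flat top at y = -100, 0 and 100 mm, one cell standing on each, in any order; origin at the centre of its underside
- viewer: fixed stone viewer, turned about the vertical: dark base plate 100 (its x) by 300 mm (its y), 12 mm high; grey lamp housing 56 mm wide, 106 mm high at its -y end; black level viewing tube, 36 mm across (eyecup 46 mm, top at 103 mm) at its +y end. Between lamp snout and tube is a free gap 120 mm long, crossed by the yellow beam. Origin: centre of underside
- beam (a point): the middle of the light beam, half-way between lamp and tube, 80 mm above the bench and 68 mm above the base plate. The beam, 14 mm thick, is level and runs along this frame's y axis; z is up
- hammer: bystander: small hammer with a wooden handle, 210 mm long, lying on the bench beyond the stand on the left
- ring_clamp: bystander: wooden ring clamp 100 x 25 x 32 mm lying at the far side
- handpiece: bystander: black rotary handpiece, 150 mm long, 26 mm thick, lying beyond the viewer on the right
- dish: bystander: metal dish 90 mm across, 30 mm high, at the far side
- jar: bystander: glass jar 56 mm across, 60 mm high, black lid, at the far side
Not all that is in view belongs to the job. Leave any purple look-alike of the blue alone.

How it is judged:
By the outcome, as a careful person would: the job done as asked, in the order asked, and still so for the second after the job is handed in, while the arm keeps its last pose, push and grip.
It also fails if it takes over 38 s, if anything falls off the work surface, if the arm or the gripper's body presses on something with over 40 N, if the wrist force passes 120 N, or if a joint passes its speed limit or range.

ROBOT

A 7-joint arm with a two-finger parallel gripper is mounted at the origin on the work surface. World frame = base frame: x ahead of the robot, y to its left, z up, the work surface at z = 0. Lengths are in m, angles in rad, forces in N, time in s.
With the tool pointing down it reaches from about 0.4 to 0.875 m from the base axis. Payload 19.3 kg.
Tool frame: the origin (TCP) lies midway between the tips of the shut fingers; the grasp point (between the pads) lies 19 mm behind it; z points along the fingers, y is the direction in which the jaws open and shut (so a half turn about z gives the same grasp; the last joint's range is limited). The gripper opens to 85 mm and grips with 20 to 120 N. Pads are 22 mm wide; open, the fingers measure 114 mm over their backs; the gripper's body (76 mm by 85 mm) begins 54 mm behind the grasp point. The pads swing forward as they close: fully open they stand 13 mm farther back than shut.
Start: joints at [-0.07, 0.521, -0.036, 1.599, 0.021, 1.021, -0.113], TCP at [0.625, -0, 0.231] pointing down, gripper open.
Joint ranges: [-2.91, 2.91], [-0.3, 2.13], [-1.5, 1.42], [0.17, 2.43], [-1.26, 4.41], [0.16, 1.93], [-2.52, 2.52]. Speed limits (rad/s): [1.89, 1.89, 2.39, 2.39, 3.01, 3.01, 3.01].

INTERFACE

Orientations are given as [roll, pitch, yaw] about the fixed x, y, z axes, in that order (R = Rz(yaw) Ry(pitch) Rx(roll)).
In Python, from workcell import bot gives the robot as it stands.
- The arm moves only by the tool servo_tool, never from a script. Its argument "plan" is a list of rows, each a list of 5 numbers: the shift along the world's x, y, z in mm, then the turn about the world's z in rad, then the gripper's target within -1 to 1 (shut at 1, half-way at 0, fully open at -1). In form: [[tx, ty, tz, yaw, jaw], ...]. A call has exactly 10 rows; each row is the pose to reach, as a shift and turn from the pose commanded when the call began; what a row does not reach only later rows make up. A row lasts 1/12 s, in which the tool goes at most 41.7 mm and 7.16 degrees, less where a joint would pass 70% of its speed; a pose out of reach is approached as far as the arm can. A call with a gripper value outside its range is refused whole. The fingers move at their own pace and stop on an object; "squeeze" is the grip in N (left out, the last holds). Time passes only in rows, so rows that repeat a pose let the fingers close, or fill a call up. It gives the time, the measured TCP pose, the force and the opening at its end, in the units of the state.
- bot.observe(): the state, without advancing time (a new reading comes with each control period).
- bot.grab_frame(name): name is "scene" or "side" or "wrist"; returns the picture (420x560x3 uint8, blue, green, red); there is no depth.
- bot.calibration(name): a dict with "fx", "fy", "cx", "cy" (pixels), "T" (4x4, takes a point from camera to world coordinates). Camera axes: x right, y down, z forward; pixel columns grow to the right and rows downward; lengths in m; the calibration is good to about 2 mm. A picture is of the moment at which its call begins: read the wrist's pose just before it. calibration takes no time and is no camera call; for the wrist camera it gives the pose at the moment of the call.
- bot.job_done(): hands the job in, once; it reports no verdict.
The state is a dict: "clock": time; "qpos": joint angles; "qd": joint speeds; "joint_efforts": joint torques, N m; "position": TCP position; "tool_rot": TCP orientation; "force": force on the tool from outside, world axes, zero at the start; "moment": the same for the moment, N m; "grip_width": finger opening in m.
Only numpy, scipy, OpenCV 4.12 (cv2) and the standard library are available. Lean on these libraries where they do the work, as an engineer would, in place of code of your own. Each camera call takes 0.05 s, during which the arm holds its last target.

## Working session

There is one attempt and no reset: what is moved stays moved. The work goes in short steps, Python scripts to look and compute and a tool call to move; the robot and the scene stay as the last step left them, time stands still between calls to the robot, and variables do not carry over. Pictures are saved under pics/ and viewed, and the job is handed in when it is done.

Besides the shell and the picture viewer there is one more tool, called after ">>>" in YAML: its name, and indented under it one key for each argument. servo_tool: Moves the arm, as the interface text tells. Its arguments: {"type":"object","properties":{"plan":{"type":"array","items":{"type":"array","items":{"type":"number"}}},"squeeze":{"type":"number"}},"required":["plan"]}

```bash
mkdir -p pics; ls; python3 - <<'E'
from workcell import bot
import cv2,numpy as np
np.set_printoptions(precision=4,suppress=True)
print(bot.observe())
for n in ("scene","side","wrist"):
    c=bot.calibration(n);print(n,c)
    cv2.imwrite(f"pics/{n}0.png",bot.grab_frame(n))
E
```

```text
pics
{'clock': 0.0, 'qpos': array([-0.0702,  0.522 , -0.0363,  1.6   ,  0.0212,  1.0211, -0.1128]), 'qd': array([-0.    ,  0.0011, -0.0032, -0.0012,  0.0008,  0.0009,  0.002 ]), 'joint_efforts': array([ -0.0042, -92.711 ,   1.9776, -36.9928,   0.0176,   0.0082,
        -0.0001]), 'position': array([ 0.6247, -0.    ,  0.2307]), 'tool_rot': array([-3.1404,  0.0001,  1.5708]), 'force': array([ 0.086 , -0.559 ,  0.2735]), 'moment': array([-0.0321,  0.0142,  0.0286]), 'grip_width': 0.08562685938441605}
scene {'fx': 406.2961495376541, 'fy': 406.2961495376541, 'cx': 283.4075256191296, 'cy': 211.43228266776327, 'T': array([[-0.7809,  0.5037, -0.3694,  1.0819],
       [ 0.6245,  0.6203, -0.4745,  0.6144],
       [-0.0099, -0.6012, -0.799 ,  1.0839],
       [ 0.    ,  0.    ,  0.    ,  1.    ]])}
side {'fx': 539.9388746570487, 'fy': 539.9388746570487, 'cx': 279.47390547828485, 'cy': 207.50308055721524, 'T': array([[-0.9014, -0.26  ,  0.3462,  0.0733],
       [-0.4326,  0.5085, -0.7445,  1.1197],
       [ 0.0175, -0.8209, -0.5708,  0.9349],
       [ 0.    ,  0.    ,  0.    ,  1.    ]])}
wrist {'fx': 301.84427872508047, 'fy': 301.84427872508047, 'cx': 283.9588226639253, 'cy': 206.8591759631509, 'T': array([[ 1.    , -0.0005, -0.0012,  0.6242],
       [-0.0008, -0.9617, -0.2742,  0.0695],
       [-0.001 ,  0.2742, -0.9617,  0.3739],
       [ 0.    ,  0.    ,  0.    ,  1.    ]])}
```

View pics/scene0.png

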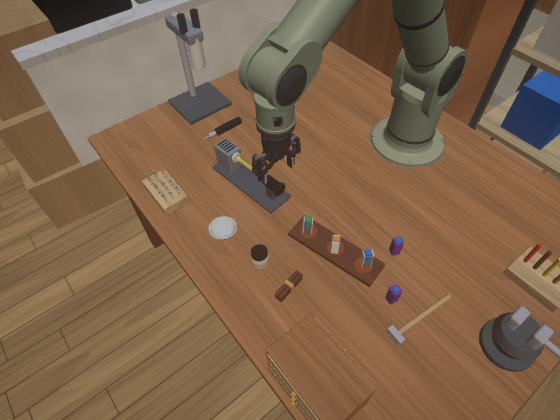

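View pics/side0.png

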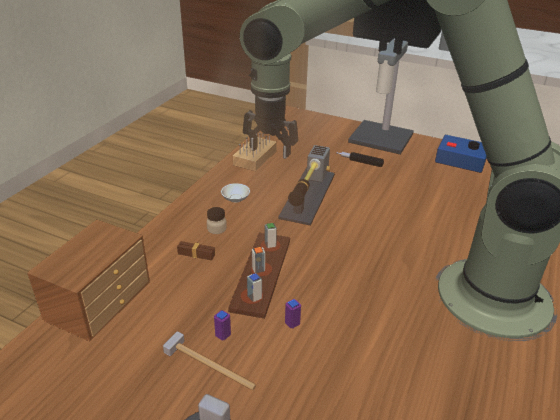

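View pics/wrist0.png

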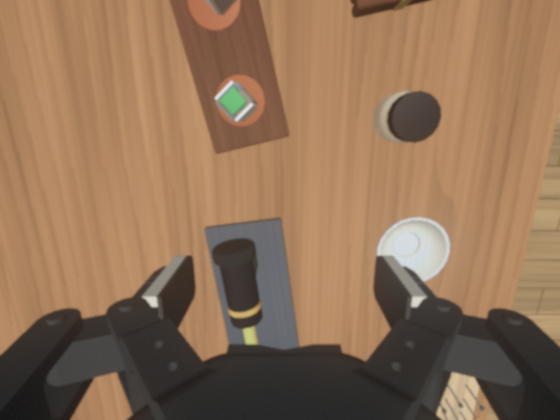

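Scene shows the stand with three cells: green cap (308,219), orange cap (336,238), blue cap (368,253). Two purple look-alikes stand off the stand at (397,244) and (394,292). The one meant is at (368,253), or (254,285) in the side view, because it is on the wooden stand and has a clear/white body. I'll confirm this in crops and triangulate.

```bash
cat > h.py <<'E'
import numpy as np,cv2
from scipy.spatial.transform import Rotation as R
np.set_printoptions(precision=4,suppress=True)
def ray(c,u,v):
    d=c["T"][:3,:3]@np.array([(u-c["cx"])/c["fx"],(v-c["cy"])/c["fy"],1]);return c["T"][:3,3],d/np.linalg.norm(d)
def onz(c,u,v,z):
    o,d=ray(c,u,v);return o+d*(z-o[2])/d[2]
def tri(rs):
    A=0;b=0
    for o,d in rs:
        P=np.eye(3)-np.outer(d,d);A=A+P;b=b+P@o
    p=np.linalg.solve(A,b);return p,[np.linalg.norm((np.eye(3)-np.outer(d,d))@(p-o)) for o,d in rs]
def proj(c,p):
    p=np.atleast_2d(p);q=(p-c["T"][:3,3])@c["T"][:3,:3];return np.c_[c["fx"]*q[:,0]/q[:,2]+c["cx"],c["fy"]*q[:,1]/q[:,2]+c["cy"]]
E
python3 - <<'E'
from h import *
from workcell import bot
a=cv2.imread("pics/scene0.png");b=cv2.imread("pics/side0.png")
cv2.imwrite("pics/crop0.png",np.hstack([cv2.resize(a[190:310,290:420],(390,360),interpolation=cv2.INTER_CUBIC),cv2.resize(b[220:340,200:330],(390,360),interpolation=cv2.INTER_CUBIC)]))
s=bot.calibration("scene");d=bot.calibration("side")
print("blue",tri([ray(s,368,252),ray(d,254,278)]))
print("green",tri([ray(s,308,217),ray(d,270,226)]))
print("eyecup?",tri([ray(s,275,187),ray(d,297,198)]))
w=bot.calibration("wrist")
print("green w",onz(w,233,101,.083))
for p in [(207,227),(280,219)]: print("viewer corner",onz(w,*p,.012))
for p in [(217,152),(288,136)]: print("stand corner",onz(w,*p,.018))
E
```

```text
blue (array([0.5209, 0.2865, 0.0778]), [np.float64(0.0023493126685590164), np.float64(0.002349312668558992)])
green (array([0.5764, 0.0873, 0.0805]), [np.float64(0.004733848280645603), np.float64(0.004733848280645564)])
eyecup? (array([ 0.574 , -0.0803,  0.0693]), [np.float64(0.0030821660681597377), np.float64(0.0030821660681596245)])
green w [0.5776 0.0869 0.083 ]
viewer corner [ 0.526  -0.0603  0.012 ]
viewer corner [ 0.6189 -0.0496  0.012 ]
stand corner [0.5459 0.0345 0.018 ]
stand corner [0.6286 0.0527 0.018 ]
```

View pics/crop0.png

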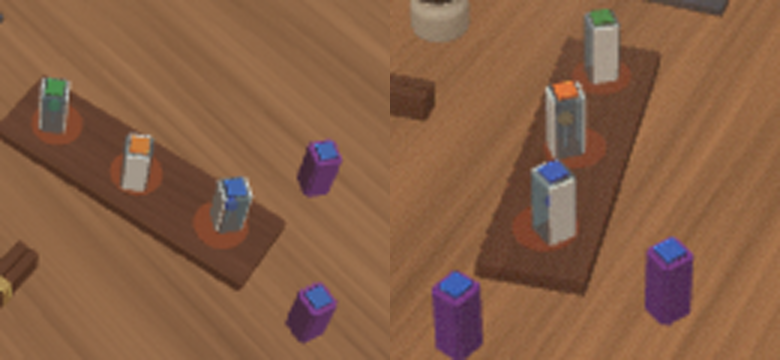

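The crop confirms it: the blue-capped glass cell is the end cell on the stand at about (0.521, 0.287), and the purple solid ones stand off it. I'll look at the viewer from above first, then at the cell.

>>> servo_tool:
  plan:
    - [0,-40,10,0,-1]
    - [0,-80,20,0,-1]
    - [0,-120,30,0,-1]
    - [0,-160,40,0,-1]
    - [0,-200,50,0,-1]
    - [0,-240,50,0,-1]
    - [0,-240,50,0,-1]
    - [0,-240,50,0,-1]
    - [0,-240,50,0,-1]
    - [0,-240,50,0,-1]

```text
clock: 0.98
position: [0.6252, -0.2386, 0.281]
tool_rot: [-3.141, -0.001, 1.572]
force: [0.5, -0.1, -0.1]
grip_width: 0.0849
```

```bash
python3 - <<'E'
from h import *
from workcell import bot
import pickle
c=bot.calibration("wrist");im=bot.grab_frame("wrist");pickle.dump(c,open("w1.pkl","wb"))
cv2.imwrite("pics/w1.png",im);print(bot.observe()["position"],c["T"])
cv2.imwrite("pics/s1.png",bot.grab_frame("scene"))
E
```

```text
[ 0.6253 -0.2385  0.2812] [[ 1.      0.0008 -0.0001  0.6245]
 [ 0.0008 -0.9619 -0.2734 -0.1692]
 [-0.0003  0.2734 -0.9619  0.4242]
 [ 0.      0.      0.      1.    ]]
```

View pics/w1.png

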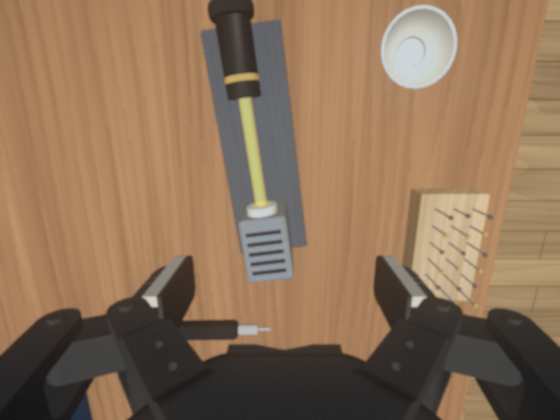

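The view shows the whole viewer: tube end at about (243,97), yellow beam down to the white snout at about (262,204), and base corners (203,31), (280,20) and (306,246). I'll measure the beam.

```bash
python3 - <<'E'
from h import *
import pickle
c=pickle.load(open("w1.pkl","rb"));im=cv2.imread("pics/w1.png")
hsv=cv2.cvtColor(im,cv2.COLOR_BGR2HSV)
m=cv2.inRange(hsv,(24,90,120),(35,255,255));m[:, :230]=0;m[:,275:]=0;m[:90]=0;m[215:]=0
n,l,st,_=cv2.connectedComponentsWithStats(m);k=1+np.argmax(st[1:,4]);print(st[k])
ys,xs=np.where(l==k)
rows=np.arange(ys.min(),ys.max()+1);mid=np.array([xs[ys==r].mean() for r in rows]);wd=[(ys==r).sum() for r in rows]
print(wd[:4],wd[-6:])
P=np.array([onz(c,u,v,.08) for u,v in zip(mid[4:-4],rows[4:-4])])
vx=np.polyfit(P[:,1],P[:,0],1);print("line x=",vx,"yaw of beam dir(deg from y)",np.degrees(np.arctan(vx[0])),"resid",(P[:,0]-np.polyval(vx,P[:,1])).std())
print("ends",onz(c,mid[0],rows[0],.08),onz(c,mid[-1],rows[-1],.08))
C=[onz(c,*p,.012) for p in [(203,31),(280,20),(306,246)]]
print(C,[np.linalg.norm(C[1]-C[i]) for i in (0,2)],"centre",(C[0]+C[2])/2)
e=C[1]-C[2];print("edge yaw",np.degrees(np.arctan2(-e[0],e[1])))
cr=cv2.resize(im[0:290,180:330],None,fx=2,fy=2,interpolation=cv2.INTER_CUBIC);cv2.imwrite("pics/w1c.png",cr)
E
```

```text
[ 239   97   29  109 1093]
[np.int64(3), np.int64(8), np.int64(10), np.int64(9)] [np.int64(11), np.int64(12), np.int64(12), np.int64(13), np.int64(12), np.int64(8)]
line x= [-0.1316  0.5625] yaw of beam dir(deg from y) -7.497477712307005 resid 0.00028686381829912713
ends [ 0.5858 -0.1444  0.08  ] [ 0.5944 -0.2648  0.08  ]
[array([ 0.5257, -0.0638,  0.012 ]), array([ 0.6195, -0.0519,  0.012 ]), array([ 0.657 , -0.3463,  0.012 ])] [np.float64(0.09457095802769275), np.float64(0.2968185886597928)] centre [ 0.5914 -0.205   0.012 ]
edge yaw 7.255657570369915
```

View pics/w1c.png

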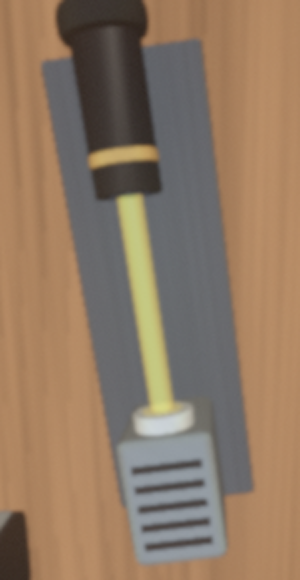

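>>> servo_tool:
  plan:
    - [-10,40,0,0,-1]
    - [-20,80,0,0,-1]
    - [-30,120,0,0,-1]
    - [-40,160,0,0,-1]
    - [-50,200,0,0,-1]
    - [-60,240,0,0,-1]
    - [-70,280,0,0,-1]
    - [-80,320,0,0,-1]
    - [-90,360,0,0,-1]
    - [-100,400,0,0,-1]

```text
clock: 1.92
position: [0.5238, 0.1626, 0.2817]
tool_rot: [3.141, -0.0, 1.572]
force: [1.0, 0.3, 0.5]
grip_width: 0.0855
```

```bash
python3 - <<'E'
from h import *
from workcell import bot
import pickle
c=bot.calibration("wrist");im=bot.grab_frame("wrist");pickle.dump(c,open("w2.pkl","wb"))
cv2.imwrite("pics/w2.png",im);print(bot.observe()["position"],c["T"])
q=proj(c,[.521,.2865,.083])[0];print(q)
u,v=q.astype(int);x0,y0=max(u-60,0),max(v-60,0)
print(x0,y0);cv2.imwrite("pics/w2c.png",cv2.resize(im[y0:y0+120,x0:x0+120],None,fx=5,fy=5,interpolation=cv2.INTER_CUBIC))
E
```

```text
[0.5214 0.1713 0.2816] [[ 1.      0.0003  0.0007  0.523 ]
 [ 0.0004 -0.9618 -0.2739  0.232 ]
 [ 0.0006  0.2739 -0.9618  0.4247]
 [ 0.      0.      0.      1.    ]]
[281.8875  66.3469]
221 6
```

View pics/w2.png

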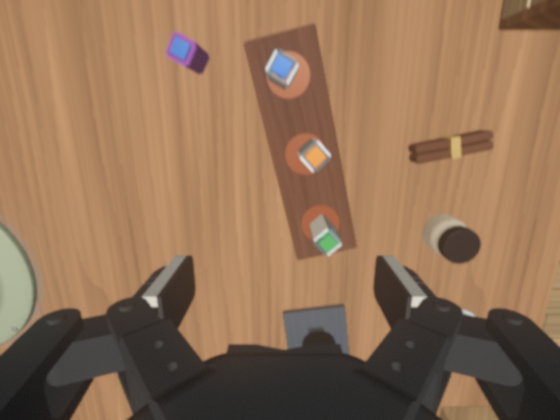

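View pics/w2c.png

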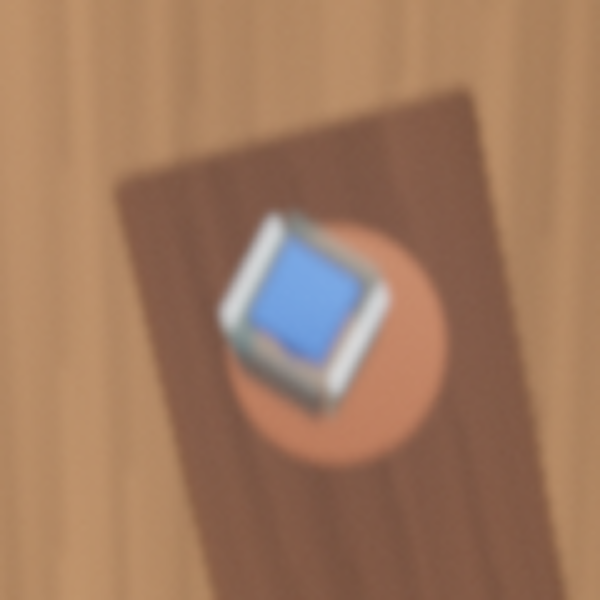

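The view shows the blue cell at (282,67), orange at (315,156), green at (328,240), and a purple look-alike at (183,48). The white frosted strips run along about 63°, so the jaws need about -27° of yaw. I'll go in for a closer, turned look.

>>> servo_tool:
  plan:
    - [-10,20,-20,-0.12,-0.5]
    - [-20,40,-40,-0.24,-0.5]
    - [-30,60,-60,-0.36,-0.5]
    - [-36,60,-80,-0.47,-0.5]
    - [-36,60,-90,-0.47,-0.5]
    - [-36,60,-90,-0.47,-0.5]
    - [-36,60,-90,-0.47,-0.5]
    - [-36,60,-90,-0.47,-0.5]
    - [-36,60,-90,-0.47,-0.5]
    - [-36,60,-90,-0.47,-0.5]

```text
clock: 2.8
position: [0.4897, 0.2197, 0.1921]
tool_rot: [3.141, -0.001, 1.101]
force: [0.1, 0.4, 1.0]
grip_width: 0.0641
```

```bash
python3 - <<'E'
from h import *
from workcell import bot
import pickle
c=bot.calibration("wrist");o=bot.observe();im=bot.grab_frame("wrist");pickle.dump((c,o),open("w3.pkl","wb"))
cv2.imwrite("pics/w3.png",im);print(o["position"],o["tool_rot"],o["grip_width"],c["T"])
q=proj(c,[.521,.2865,.083])[0];print(q)
u,v=q.astype(int);x0,y0=max(u-60,0),max(v-60,0)
print(x0,y0);cv2.imwrite("pics/w3c.png",cv2.resize(im[y0:y0+120,x0:x0+120],None,fx=5,fy=5,interpolation=cv2.INTER_CUBIC))
E
```

```text
[0.4897 0.2197 0.1921] [ 3.1409 -0.0011  1.1009] 0.06414811674833126 [[ 0.8913 -0.4366 -0.1226  0.5202]
 [-0.4535 -0.8573 -0.2438  0.2816]
 [ 0.0013  0.2729 -0.962   0.3353]
 [ 0.      0.      0.      1.    ]]
[281.6441 115.0916]
221 55
```

View pics/w3.png

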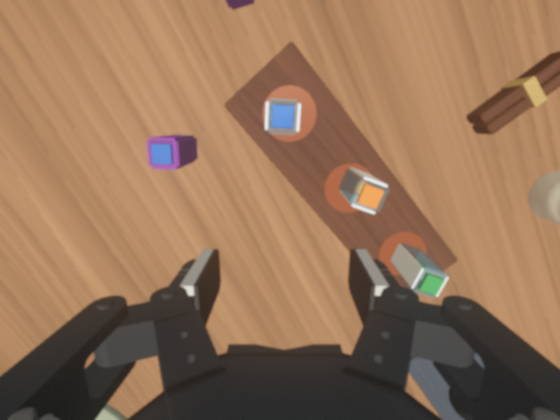

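View pics/w3c.png

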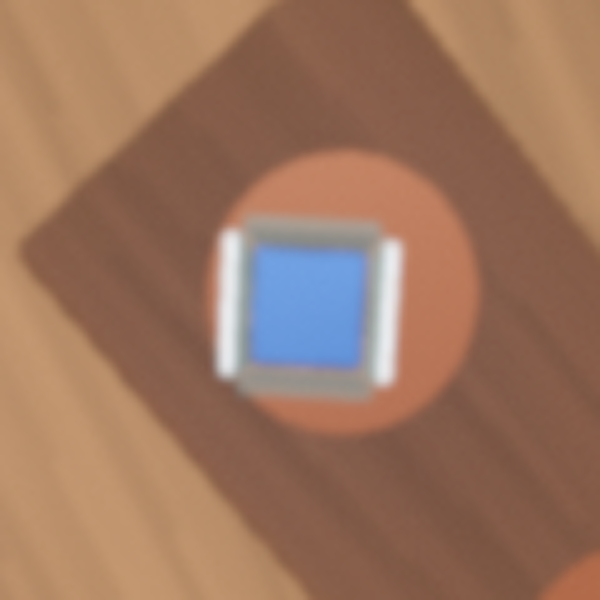

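The white strips are left and right of the blue cap, facing the jaws, with about 2-3° left over. I'll measure it.

```bash
python3 - <<'E'
from h import *
import pickle
c,o=pickle.load(open("w3.pkl","rb"));im=cv2.imread("pics/w3.png")
S=8;x0,y0=251,85
big=cv2.resize(im[y0:y0+65,x0:x0+65],None,fx=S,fy=S,interpolation=cv2.INTER_CUBIC)
hsv=cv2.cvtColor(big,cv2.COLOR_BGR2HSV)
def px(q): return (np.asarray(q)+.5)/S-.5+[x0,y0]
def rect(m,z):
    ct=max(cv2.findContours(m,cv2.RETR_EXTERNAL,cv2.CHAIN_APPROX_NONE)[0],key=cv2.contourArea)[:,0].astype(float)
    W=np.array([onz(c,*px(q),z)[:2] for q in ct])*1000
    r=cv2.minAreaRect(W.astype(np.float32));return r,W
m=cv2.inRange(hsv,(95,110,90),(125,255,255))
r,W=rect(m,.083);print("cap",r)
wm=cv2.inRange(hsv,(0,0,185),(179,60,255));
n,l,st,cen=cv2.connectedComponentsWithStats(wm)
ax=[]
for k in range(1,n):
    if st[k,4]>800:
        r,W=rect((l==k).astype(np.uint8)*255,.078)
        d=cv2.fitLine(W.astype(np.float32),cv2.DIST_L2,0,.01,.01).ravel()
        print("white",st[k],r,np.degrees(np.arctan2(d[1],d[0])));ax.append(np.array(r[0]))
ax=np.array(ax)
if len(ax)==2: print("mid",ax.mean(0),"sep",ax[1]-ax[0],np.linalg.norm(ax[1]-ax[0]),np.degrees(np.arctan2(*(ax[1]-ax[0])[::-1])))
print("tool yaw deg",np.degrees(o["tool_rot"][2]))
print("purple",onz(c,162,153,.065))
E
```

```text
cap ((520.9611206054688, 285.69354248046875), (16.8687801361084, 16.87107276916504), 60.11978530883789)
white [ 106  125   42  236 8039] ((509.85687255859375, 292.3164978027344), (22.978445053100586, 3.8093273639678955), 60.113956451416016) 59.73107
white [ 356  139   49  241 8592] ((532.22705078125, 279.02911376953125), (23.51961898803711, 3.918524980545044), 59.87978744506836) 60.09725
mid [521.042  285.6728] sep [ 22.3702 -13.2874] 26.01882872381509 -30.709361698625557
tool yaw deg 63.07609132909387
purple [0.412  0.3063 0.065 ]
```

Cell centre is (0.521, 0.2857), with its x axis at 60° and the spacing consistent with 28 mm. I'll move over it and descend.

>>> servo_tool:
  plan:
    - [16,33,-10,-0.03,-0.5]
    - [31,66,-30,-0.053,-0.5]
    - [31,66,-50,-0.053,-0.5]
    - [31,66,-50,-0.053,-0.5]
    - [31,66,-80,-0.053,-0.5]
    - [31,66,-110,-0.053,-0.5]
    - [31,66,-135,-0.053,-0.5]
    - [31,66,-150,-0.053,-0.5]
    - [31,66,-157,-0.053,-0.5]
    - [31,66,-157,-0.053,-0.5]
  squeeze: 20

```text
clock: 3.68
position: [0.5199, 0.2851, 0.034]
tool_rot: [-3.141, 0.001, 1.047]
force: [-0.6, -0.3, -0.1]
grip_width: 0.0644
```

```bash
python3 - <<'E'
from h import *
from workcell import bot
o=bot.observe();print(o["position"],np.degrees(o["tool_rot"]),o["force"],o["grip_width"])
a=bot.grab_frame("side");b=bot.grab_frame("scene");w=bot.grab_frame("wrist")
cv2.imwrite("pics/v4.png",np.hstack([cv2.resize(a[220:340,200:330],(390,360),interpolation=3),cv2.resize(b[190:310,300:430],(390,360),interpolation=3)]))
cv2.imwrite("pics/w4.png",w)
E
```

```text
[0.5199 0.2851 0.034 ] [-179.9739    0.0795   60.0082] [-0.6379 -0.2683 -0.1125] 0.06436538397112604
```

View pics/v4.png

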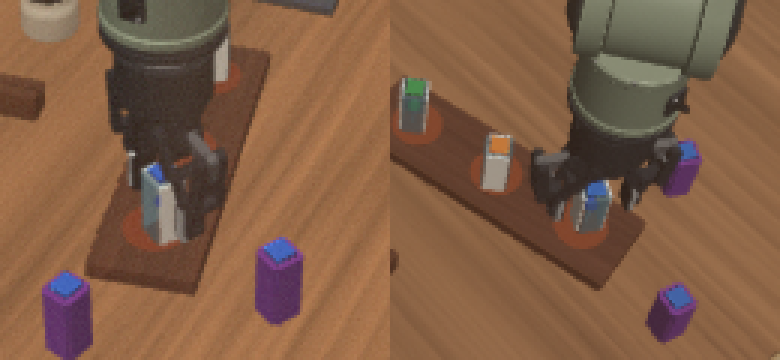

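View pics/w4.png

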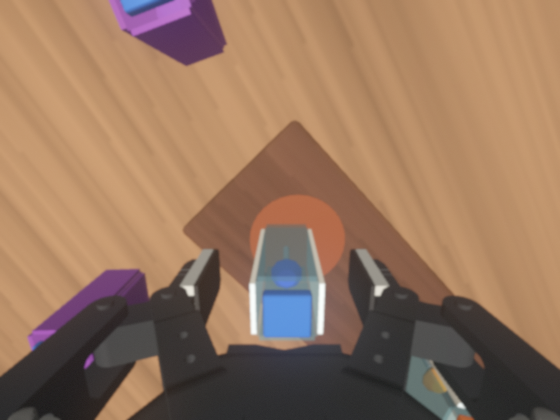

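The cell sits between the jaws with a white face towards each finger, and there is no contact force. I'll nudge 1 mm and close at 20 N.

>>> servo_tool:
  plan:
    - [1,0.6,0,0,-0.2]
    - [1,0.6,0,0,0]
    - [1,0.6,0,0,0.1]
    - [1,0.6,0,0,0.2]
    - [1,0.6,0,0,0.25]
    - [1,0.6,0,0,0.3]
    - [1,0.6,0,0,0.4]
    - [1,0.6,0,0,0.5]
    - [1,0.6,0,0,1]
    - [1,0.6,0,0,1]
  squeeze: 20

```text
clock: 4.67
position: [0.5211, 0.2866, 0.0344]
tool_rot: [3.142, -0.0, 1.048]
force: [-0.3, -1.2, 5.3]
grip_width: 0.0279
```

>>> servo_tool:
  plan:
    - [0,0,0,0,1]
    - [0,0,0,0,1]
    - [0,0,0,0,1]
    - [0,0,0,0,1]
    - [0,0,1,0,1]
    - [0,0,3,0,1]
    - [0,0,6,0,1]
    - [0,0,10,0,1]
    - [0,0,15,0,1]
    - [0,0,20,0,1]

```text
clock: 5.5
position: [0.521, 0.2866, 0.0548]
tool_rot: [3.142, -0.0, 1.048]
force: [0.4, -0.3, -0.7]
grip_width: 0.0281
```

```bash
python3 - <<'E'
from h import *
from workcell import bot
o=bot.observe();print(o["position"],np.degrees(o["tool_rot"]),o["force"],o["grip_width"])
a=bot.grab_frame("side");b=bot.grab_frame("scene");w=bot.grab_frame("wrist")
cv2.imwrite("pics/v5.png",np.hstack([cv2.resize(a[220:340,200:330],(390,360),interpolation=3),cv2.resize(b[190:310,300:430],(390,360),interpolation=3)]))
cv2.imwrite("pics/w5.png",w)
E
```

```text
[0.521  0.2866 0.0548] [179.9992  -0.0031  60.0303] [ 0.3529 -0.2985 -0.6968] 0.028143755953533245
```

View pics/v5.png

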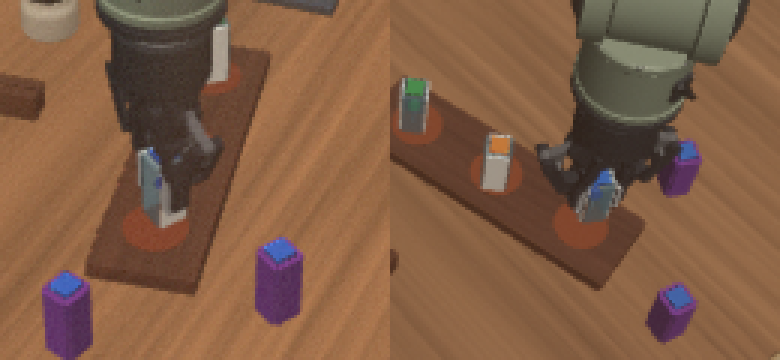

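View pics/w5.png

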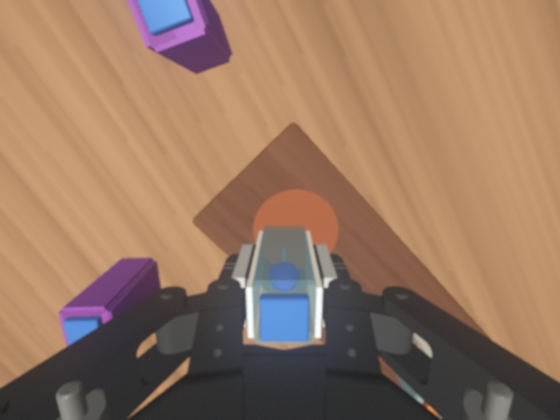

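Lifted cleanly: opening 28.1 mm, both pads on the white faces, cell upright. Next I'll carry it high to above the gap, turning +37.4°.

>>> servo_tool:
  plan:
    - [0,0,20,0,1]
    - [0,0,45,0,1]
    - [0,0,75,0,1]
    - [2,-15,105,0.05,1]
    - [6,-40,130,0.12,1]
    - [10,-70,145,0.19,1]
    - [14,-100,150,0.26,1]
    - [18,-130,150,0.33,1]
    - [22,-160,150,0.4,1]
    - [26,-190,150,0.47,1]

```text
clock: 6.48
position: [0.5469, 0.0951, 0.2044]
tool_rot: [3.141, 0.0, 1.521]
force: [0.9, 0.2, -1.2]
grip_width: 0.0275
```

>>> servo_tool:
  plan:
    - [5,-30,0,0.07,1]
    - [10,-60,0,0.14,1]
    - [15,-90,0,0.182,1]
    - [20,-120,0,0.182,1]
    - [25,-150,0,0.182,1]
    - [30,-180,0,0.182,1]
    - [34,-210,0,0.182,1]
    - [38,-240,0,0.182,1]
    - [41,-265,0,0.182,1]
    - [42,-280,0,0.182,1]

```text
clock: 7.32
position: [0.5887, -0.1867, 0.204]
tool_rot: [-3.141, 0.001, 1.697]
force: [-0.3, -0.1, -1.4]
grip_width: 0.0275
```

```bash
python3 - <<'E'
from h import *
from workcell import bot
import pickle
c=bot.calibration("wrist");o=bot.observe();print(o["position"],np.degrees(o["tool_rot"]),o["force"],o["grip_width"])
w=bot.grab_frame("wrist");cv2.imwrite("pics/w6.png",w);pickle.dump((c,o),open("w6.pkl","wb"))
E
```

```text
[ 0.5887 -0.1867  0.204 ] [-179.9684    0.0509   97.2393] [-0.2883 -0.106  -1.399 ] 0.027505768540133067
```

View pics/w6.png

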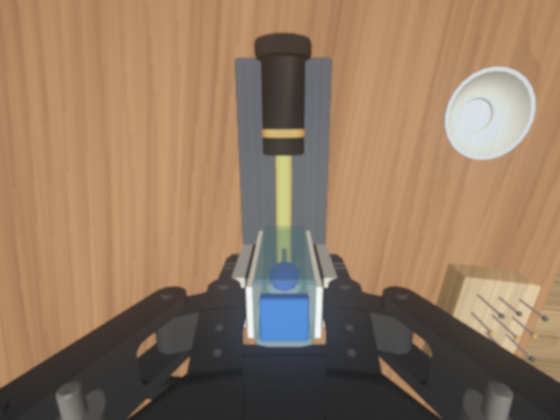

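Held upright, white faces on the pads, and the beam (284,155-225) lines up with the cell at (285,275). I'll refine with numbers.

```bash
python3 - <<'E'
from h import *
import pickle
c,o=pickle.load(open("w6.pkl","rb"));im=cv2.imread("pics/w6.png");hsv=cv2.cvtColor(im,cv2.COLOR_BGR2HSV)
p=o["position"]
m=cv2.inRange(hsv,(24,90,120),(35,255,255))
rows=np.arange(160,222);P=[]
for r in rows:
    x=np.where(m[r,260:310])[0]+260;P.append(onz(c,x.mean(),r,.08))
P=np.array(P);f=np.polyfit(P[:,1],P[:,0],1)
print("beam yaw",np.degrees(np.arctan(-f[0])),"x at y=-.2045",np.polyval(f,-.2045),"tube end",onz(c,284,154.5,.08))
# base edges
C=[onz(c,*q,.012) for q in [(237,60),(331,59)]];print("base far corners",C,np.linalg.norm(C[1]-C[0]))
# cap
big=cv2.resize(im[280:350,235:335],None,fx=8,fy=8,interpolation=3);h=cv2.cvtColor(big,cv2.COLOR_BGR2HSV)
mm=cv2.inRange(h,(95,150,90),(125,255,255))
ct=max(cv2.findContours(mm,cv2.RETR_EXTERNAL,cv2.CHAIN_APPROX_NONE)[0],key=cv2.contourArea)[:,0]
W=np.array([onz(c,(a+.5)/8-.5+235,(b+.5)/8-.5+280,p[2]+.049)[:2] for a,b in ct])*1000
print("cap",cv2.minAreaRect(W.astype(np.float32)),"tcp",p*1000)
cv2.imwrite("pics/w6c.png",cv2.resize(im[200:350,210:360],None,fx=4,fy=4,interpolation=3))
E
```

```text
beam yaw 7.980956411006169 x at y=-.2045 0.5903385993039931 tube end [ 0.5828 -0.1461  0.08  ]
base far corners [array([ 0.5246, -0.0651,  0.012 ]), array([ 0.6189, -0.0523,  0.012 ])] 0.09521705211466926
cap ((588.4943237304688, -189.4376220703125), (16.583847045898438, 11.085592269897461), 6.023556709289551) tcp [ 588.6735 -186.7033  203.991 ]
```

View pics/w6c.png

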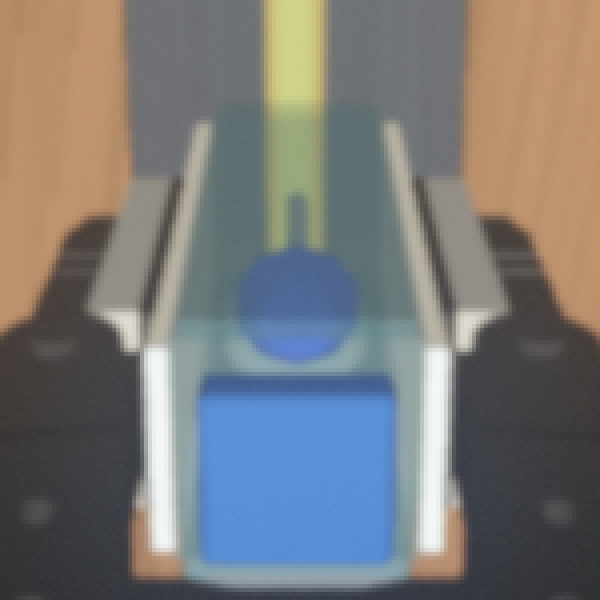

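>>> servo_tool:
  plan:
    - [1,-10,0,0,1]
    - [1.3,-21.5,0,0,1]
    - [1.3,-21.5,-10,0,1]
    - [1.3,-21.5,-30,0,1]
    - [1.3,-21.5,-55,0,1]
    - [1.3,-21.5,-80,0,1]
    - [1.3,-21.5,-100,0,1]
    - [1.3,-21.5,-115,0,1]
    - [1.3,-21.5,-120,0,1]
    - [1.3,-21.5,-120,0,1]

```text
clock: 8.2
position: [0.5896, -0.204, 0.0828]
tool_rot: [-3.139, -0.001, 1.701]
force: [0.0, -0.2, -0.9]
grip_width: 0.0279
```

>>> servo_tool:
  plan:
    - [0,0,-4,0,1]
    - [0,0,-8,0,1]
    - [0,0,-12,0,1]
    - [0,0,-15,0,1]
    - [0,0,-17.5,0,1]
    - [0,0,-17.5,0,1]
    - [0,0,-17.5,0,1]
    - [0,0,-17.5,0,1]
    - [0,0,-17.5,0,1]
    - [0,0,-17.5,0,1]

```text
clock: 9.03
position: [0.5904, -0.205, 0.067]
tool_rot: [3.141, 0.0, 1.7]
force: [-0.9, 0.3, -1.3]
grip_width: 0.0276
```

```bash
python3 - <<'E'
from h import *
from workcell import bot
import pickle
c=bot.calibration("wrist");o=bot.observe();print(o["position"],np.degrees(o["tool_rot"]),o["force"],o["grip_width"],abs(o["qd"]).max())
w=bot.grab_frame("wrist");cv2.imwrite("pics/w7.png",w);pickle.dump((c,o),open("w7.pkl","wb"))
a=bot.grab_frame("side");b=bot.grab_frame("scene");cv2.imwrite("pics/a7.png",a);cv2.imwrite("pics/b7.png",b)
cv2.imwrite("pics/v7.png",np.hstack([cv2.resize(a[120:240,250:380],(390,360),interpolation=3),cv2.resize(b[120:240,200:330],(390,360),interpolation=3)]))
s=o["position"]+[0,0,.0138]
for n in("side","scene"):
  k=bot.calibration(n);print(n,proj(k,[s,[.5898,-.2045,.08]]).round(1).tolist())
E
```

```text
[ 0.5904 -0.205   0.067 ] [179.9916   0.0035  97.3856] [-0.8595  0.3308 -1.3433] 0.027598657199374425 0.0013565455971968794
side [[309.5, 172.6], [309.6, 172.9]]
scene [[248.5, 166.2], [248.7, 166.3]]
```

View pics/w7.png

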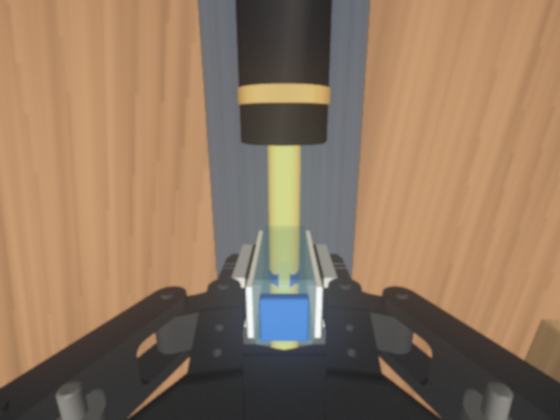

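View pics/v7.png

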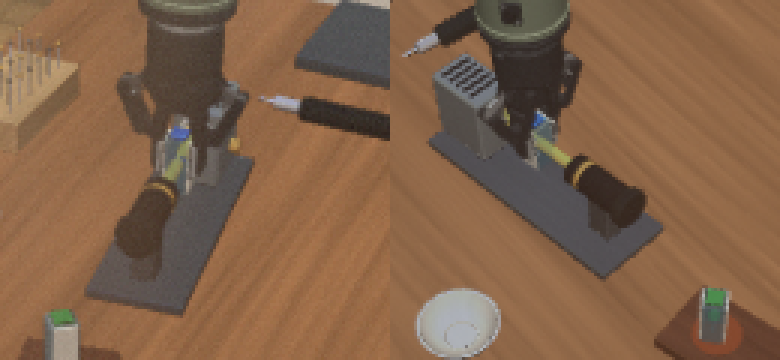

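```bash
python3 - <<'E'
from h import *
import pickle
c,o=pickle.load(open("w7.pkl","rb"));im=cv2.imread("pics/w7.png");hsv=cv2.cvtColor(im,cv2.COLOR_BGR2HSV)
m=cv2.inRange(hsv,(24,90,120),(35,255,255))
P=np.array([onz(c,(np.where(m[r,255:315])[0]+255).mean(),r,.08) for r in range(150,220)])
f=np.polyfit(P[:,1],P[:,0],1);y=o["position"][1]
print("beam yaw",np.degrees(np.arctan(-f[0])),"x at cell y",np.polyval(f,y),o["position"])
for z in(.08,.098):print(onz(c,284,143.5,z))
a0,a7=cv2.imread("pics/side0.png"),cv2.imread("pics/a7.png")
cv2.imwrite("pics/cmp.png",np.hstack([a0[140:400,140:520],a7[140:400,140:520]]))
E
```

```text
beam yaw 7.607379333906304 x at cell y 0.5902550112440942 [ 0.5904 -0.205   0.067 ]
[ 0.582  -0.1452  0.08  ]
[ 0.5819 -0.1439  0.098 ]
```

View pics/cmp.png

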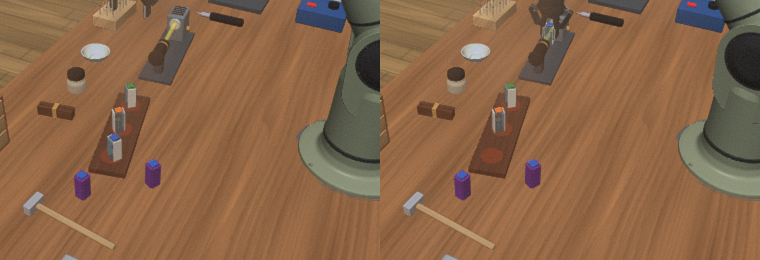

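The cell is on the beam axis (0.590, -0.205) to within a millimetre, yaw 97.4° against the beam's 97.6°, and nothing else has moved. Handing in.

```bash
python3 - <<'E'
from workcell import bot
print(bot.job_done()); o=bot.observe(); print(o["clock"],o["position"],o["grip_width"])
E
```

```text
the job is handed in; nothing more can be done
None
the job is handed in; nothing more can be done
```

I picked the blue-capped cell off the stand with the squeeze set to 20 N, pads on the two frosted faces. It is now held upright and still in the viewer gap, and the job is handed in.

- **Position:** the stone is estimated at about (0.590, -0.205, 0.081) m against a measured beam middle of (0.590, -0.2045, 0.080) m. The height assumes the cell stood directly on the 18 mm stand; the leather thickness was not measured.
- **Alignment:** tool yaw was 97.4° and the measured beam 97.6°. My readings of the viewer's yaw from different pictures ranged from 7.3° to 8.0° (the beam being 90° more).
- **Clearance:** the cell has about 46 mm free to the tube and to the lamp, and the final pictures show the beam passing through it.
- **Grip:** jaw opening was 27.6 mm on the 28 mm cell, and the arm was at rest. The actual finger force isn't reported, so 20 N is the setting, not a measurement.
- **Surroundings:** in before-and-after side views the other two cells, the purple look-alikes and the other things on the bench had not moved. The outside force on the tool stayed below about 6 N in every reading.

The clock read 9.03 s after the last move. No check failed.

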